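# Make up two e-bike battery repair kits

### The arm

A 6-joint arm with a two-finger parallel gripper is mounted at the origin on the work surface. World frame = base frame: x ahead of the robot, y to its left, z up, the work surface at z = 0. Lengths are in m, angles in rad, forces in N, time in s.
With the tool pointing down it reaches from about 0.4 to 0.825 m from the base axis. Payload 7 kg.
Tool frame: the origin (TCP) lies midway between the tips of the shut fingers; the grasp point (between the pads) lies 19 mm behind it; z points along the fingers, y is the line along which they close (so a half turn about z gives the same grasp; the last joint's range is limited). The gripper opens to 88 mm and grips with 3 to 60 N. Pads are 19 mm wide; open, the fingers measure 130 mm over their backs; the gripper's body (78 mm by 193 mm) begins 47 mm behind the grasp point.
Start: joints at [-1.024, 0.359, 0.012, 0, -1.224, -0.288], TCP at [0.173, -0.653, 0.227] pointing down, gripper open.
Joint ranges: [-3.07, 3.07], [-1.43, 2.12], [-1.02, 1.25], [-3.03, 1.67], [-3.05, -0], [-3.03, 3.03]. Speed limits (rad/s): [2.39, 2.39, 3.01, 3.14, 3.14, 3.14].

### API

Orientations are given as [roll, pitch, yaw] about the fixed x, y, z axes, in that order (R = Rz(yaw) Ry(pitch) Rx(roll)).
In Python, from station import monitor, viewer, arm gives the robot as it stands.
- The arm moves only by the tool move_arm, never from a script. Its argument "deltas" is a list that holds one entry, the list of rows, each a list of 7 numbers: the turn, a rotation vector about the tool's x, y, z in degrees, then the shift along the tool's x, y, z in m, then the finger opening in m, from 0 to 0.0876. A call has 1 to 12 rows; each row is the pose to reach, as a shift and turn from the pose commanded when the call began, along the tool's axes at that moment; what a row does not reach only later rows make up. A row lasts 1/12 s, in which the tool goes at most 41.7 mm and 7.16 degrees, less where a joint would pass 70% of its speed; a pose out of reach is approached as far as the arm can. A call with a gripper value outside its range is refused whole. The fingers move at their own pace and stop on an object; "force" is the grip in N (left out, the last holds). Time passes only in rows, so rows that repeat a pose let the fingers close. It gives the time, the measured TCP pose, the force and the opening at its end, in the units of the state.
- monitor.get_state(): the state, without advancing time (a new reading comes with each control period).
- viewer.grab_frame(name): name is "scene" or "top"; returns a dict with "frame" (480x640x3 uint8, blue, green, red), "vfov" (degrees; the focal length in pixels is half the picture's height over the tangent of half this angle, whatever the lens; pixels are square), "cx", "cy" (the principal point, pixels), "D" ([k1, k2, p1, p2, k3] as OpenCV has them; the pictures are not rectified), "xyz" and "orientation" of the camera in the world. Camera axes: x right, y down, z forward; pixel columns grow to the right and rows downward; lengths in m; the calibration is good to about 2 mm. A picture is of the moment at which its call begins. There is no depth.
- arm.job_done(): hands the job in, once; it reports no verdict.
The state is a dict: "t": time; "q": joint angles; "qd": joint speeds; "joint_efforts": joint torques, N m; "eef_pos": TCP position; "ee_rot": TCP orientation; "force": force on the tool from outside, world axes, zero at the start; "moment": the same for the moment, N m; "width": finger opening in m.
Only numpy, scipy, OpenCV 4.12 (cv2) and the standard library are available. Lean on these libraries where they do the work, as an engineer would, in place of code of your own. Each camera call takes 0.05 s, during which the arm holds its last target. There are 200 camera calls.

### The job

Make up two kits from the stock on the bench: the loose pair of pink cells and the green circuit board go into the blue tray, the pair of teal cells and the reflector lamp into the yellow tray, each in a compartment of its own, flat on the tray floor the same way up as it stands now (the lamp face down). Set them down rather than dropping them, and leave the red plug, the display, the multimeter and the lampholder where they are.

Things in the scene. Friction and masses are not known exactly. Their poses are not given: they have to be found in the camera images.
- blue_tray: Blue plastic kit tray, fixed to the table and not shifting: outside 104 (its x) by 196 (its y), walls 16 high and 4 thick, floor 4 thick. Origin: centre of its underside, on the table; z up. A wall across the middle (at y = 0), as high as the others, makes two equal compartments whose centres are at y = +48 and y = -48 mm (x = 0), each 96 (x) by 92 (y) inside. It starts empty.
- yellow_tray: Yellow plastic kit tray, fixed to the table and not shifting: outside 104 (its x) by 196 (its y), walls 16 high and 4 thick, floor 4 thick. Origin: centre of its underside, on the table; z up. A wall across the middle (at y = 0), as high as the others, makes two equal compartments whose centres are at y = +48 and y = -48 mm (x = 0), each 96 (x) by 92 (y) inside. It starts empty.
- pink_cells_center (a point): The loose pair of pink cells (not the big fixed battery pack beyond the trays, 100 by 370 by 75 mm high about x = 0.88, whose cells are pink too). Two pink battery cells lying side by side in black end holders: a block 38 wide (its x), 66 long (its y), 24 high, 0.1 kg. The point is the block's centre, 12 mm above its underside; z up. Plain flat sides: grasp across the 38 mm width, about the middle of the length.
- teal_cells_center (a point): Two teal (dark blue-green) battery cells lying side by side in black end holders: a block 38 wide (its x), 66 long (its y), 24 high, 0.1 kg. The point is the block's centre, 12 mm above its underside; z up. Plain flat sides: grasp across the 38 mm width, about the middle of the length.
- circuit_board_center (a point): Green battery circuit board with an aluminium finned heat sink across its middle and a white socket at its +y end: 36 wide (its x), 64 long (its y), 22 high, 0.06 kg. The point is its centre, 11 mm above its underside; z up. The board (4 thick) and the heat sink (y from -14 to +14 mm, up to the full height) are both 36 wide with flush sides; bare green board shows at both ends: grasp across the 36 mm width, at the middle.
- lamp_center (a point): Small reflector lamp standing face down: silver round reflector 50 across and 8 high at the bottom, narrowing to an upright brass cap 24 in diameter, which runs from 1 mm below to 27 mm above this point; 56 high in all, 0.06 kg. The point is on its axis, 29 mm above the underside; z up. Grasp by the cap; the cone widens below it.
- connector_center (a point): Red two-pole plug with two brass pins at one end: 28 (x) by 46 (y) by 22 high, loose, not wanted in any kit. The point is its centre, 11 mm above its underside.
- display_center (a point): Black panel display with a grey-green screen on top: 38 (x) by 62 (y) by 24 high, loose, not wanted in any kit. The point is its centre, 12 mm above its underside.
- multimeter: Bystander: multimeter, blue with a black face, lying flat: 150 (x) by 76 (y), 53 high with its dial, loose. Origin: centre of its underside.
- lampholder: Bystander: white porcelain lampholder, a round foot 110 across with a socket in the middle, 51 high, loose. Origin: centre of its underside.
There are look-alikes about, which are no part of the job. Leave any orange look-alike of the part that bears teal_cells_center alone. Of the things that look like the part that bears lamp_center, the larger one is meant.

How it is judged:
By the outcome, as a careful person would: the job done as asked, in the order asked, and still so for the second after the job is handed in, with the robot touching nothing.
It also fails if it takes over 96 s, if anything falls off the work surface, if the arm or the gripper's body presses on something with over 40 N, if the wrist force passes 120 N, or if a joint passes its speed limit or range.

## Working session

There is one attempt and no reset: what is moved stays moved. The work goes in short steps, Python scripts to look and compute and a tool call to move; the robot and the scene stay as the last step left them, time stands still between calls to the robot, and variables do not carry over. Pictures are saved under pics/ and viewed, on a budget of 14 in all, crops included, one or two more only if the job needs it, and the job is handed in when it is done.

Besides the shell and the picture viewer there is one more tool, called after "Call:" as a command line: name --argument value ..., lists and objects as JSON in quotes. move_arm: Moves the arm, as the interface text tells. Its arguments: {"type":"object","properties":{"deltas":{"type":"array","items":{"type":"array","items":{"type":"array","items":{"type":"number"}}}},"force":{"type":"number"}},"required":["deltas"]}

```bash
mkdir -p pics; cat > h.py <<'E'
import numpy as np, cv2
from scipy.spatial.transform import Rotation as R
from station import monitor, viewer, arm
def grab(n):
    d=viewer.grab_frame(n); im=np.array(d["frame"],np.uint8)
    f=im.shape[0]/2/np.tan(np.radians(d["vfov"])/2)
    d["K"]=np.array([[f,0,d["cx"]],[0,f,d["cy"]],[0,0,1.]]); d["im"]=im
    o=np.array(d["orientation"],float); d["Rm"]=R.from_euler("xyz",o).as_matrix() if o.shape==(3,) else (o if o.shape==(3,3) else R.from_quat(o).as_matrix())
    return d
def cast(d,px,z):
    p=cv2.undistortPoints(np.array(px,float).reshape(-1,1,2),d["K"],np.array(d["D"],float)).reshape(-1,2)
    r=np.c_[p,np.ones(len(p))]@d["Rm"].T; c=np.array(d["xyz"])
    return c+r*((z-c[2])/r[:,2])[:,None]
def proj(d,P):
    Rc=d["Rm"].T
    return cv2.projectPoints(np.array(P,float).reshape(-1,1,3),cv2.Rodrigues(Rc)[0],-Rc@np.array(d["xyz"]),d["K"],np.array(d["D"],float))[0].reshape(-1,2)
E
python3 - <<'E'
from h import *
for n in("scene","top"):
    d=grab(n); cv2.imwrite(f"pics/{n}0.png",d["im"]); print(n,d["vfov"],d["cx"],d["cy"],d["D"],d["xyz"],d["orientation"])
    print(proj(d,[[0.5,0,0],[0.88,0,0.075]]))
print(monitor.get_state())
E
```

```text
scene 42.1380196059376 315.56743292291924 245.55605146103787 [0.01659347 0.         0.         0.         0.        ] [0.96621096 0.57265447 1.07579762] [-2.5020015  -0.0047097   2.48923468]
[[324.06013423 269.43549109]
 [155.25705266 352.55426166]]
top 45.34771295230588 319.89909389721254 243.6630425452906 [-0.0471989  0.         0.         0.         0.       ] [ 0.39410512 -0.00854456  1.46207005] [-3.06781866e+00  3.00178249e-04 -1.56085310e+00]
[[317.13535537 244.47768317]
 [318.56921397  89.39490866]]
{'t': 0.1, 'q': array([-1.02391823e+00,  3.59307723e-01,  1.11642831e-02, -3.20027693e-04,
       -1.22409089e+00, -2.88118685e-01]), 'qd': array([ 0.00086331, -0.00114038,  0.00074496,  0.00119968,  0.00101192,
       -0.00157148]), 'joint_efforts': array([-8.65752536e-04, -5.84162199e+01,  2.93750238e+01,  7.01549068e+00,
        1.00948586e-02, -5.42761381e-05]), 'eef_pos': array([ 0.17260173, -0.65211388,  0.22572519]), 'ee_rot': array([ 3.14012843e+00, -1.20182059e-04, -2.88294211e+00]), 'force': array([ 0.1382145 ,  0.41307579, -0.18543354]), 'moment': array([ 0.02705669, -0.04336205,  0.03574195]), 'width': 0.08718782343225233}
```

View pics/scene0.png

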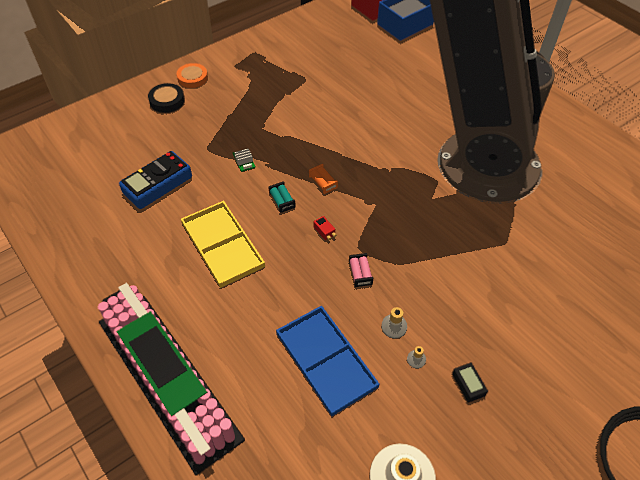

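View pics/top0.png

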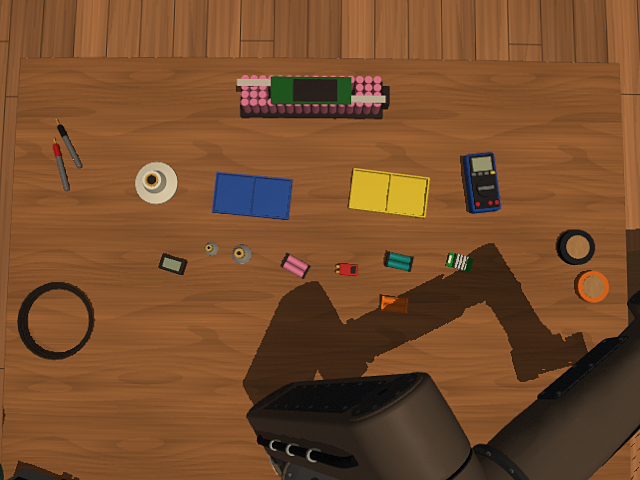

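The top view shows everything: blue tray at (252,196), yellow tray (389,193), pink cells (295,266), teal cells (398,261), board (459,262), big lamp (242,254), small lamp (211,248), red plug (346,269), display (173,264), and the orange look-alike (393,303). Next I segment them and cast rays at mid-height from both views.

```bash
cat >> h.py <<'E'
def mask(im):
    hsv=cv2.cvtColor(im,cv2.COLOR_BGR2HSV).astype(int); H,S,V=hsv[...,0],hsv[...,1],hsv[...,2]
    wood=(H>=4)&(H<=17)&(S>85)&(S<215)
    return (~wood).astype(np.uint8)*255
def blob(d,px,m=None,r=30):
    m=mask(d["im"]) if m is None else m
    n,l,s,c=cv2.connectedComponentsWithStats(m,connectivity=8)
    # component of the window with most pixels nearest px
    ok=[i for i in range(1,n) if s[i,4]>25]
    i=min(ok,key=lambda i:np.min(np.hypot(*(np.argwhere(l==i)[:,::-1]-px).T)))
    pts=np.argwhere(l==i)[:,::-1].astype(np.float32)
    return pts,s[i]
E
python3 - <<'E'
from h import *
t=grab("top"); s=grab("scene")
items={"blue":((252,196),(327,358),.008),"yellow":((389,193),(223,243),.008),"pink":((295,266),(361,270),.012),"teal":((398,261),(282,196),.012),"board":((459,262),(245,160),.011),"lamp":((242,254),(395,323),.02),"slamp":((211,248),(417,357),.015),"plug":((346,269),(325,228),.011)}
for k,(a,b,z) in items.items():
    for n,d,p in(("top",t,a),("scene",s,b)):
        pts,st=blob(d,np.array(p)); h=cv2.convexHull(pts)
        M=cv2.moments(h); c=(M["m10"]/M["m00"],M["m01"]/M["m00"])
        w=cast(d,h.reshape(-1,2),z)[:,:2]*1000
        rc=cv2.minAreaRect(w.astype(np.float32))
        print(k,n,st,np.round(c,1),np.round(cast(d,c,z)[0]*1000,1),"rect",np.round(rc[0],1),np.round(rc[1],1),round(rc[2],1))
A=t["im"][150:330,140:500]; B=mask(t["im"])[150:330,140:500]
A=cv2.resize(A,None,fx=2.2,fy=2.2,interpolation=cv2.INTER_CUBIC)
C=s["im"][130:390,180:480]; C2=cv2.resize(C,(792,686))
B=cv2.cvtColor(cv2.resize(B,None,fx=1.1,fy=1.1),cv2.COLOR_GRAY2BGR)
D=cv2.resize(mask(s["im"])[130:390,180:480],None,fx=.75,fy=.75);D=cv2.cvtColor(D,cv2.COLOR_GRAY2BGR)
o=np.zeros((600,800,3),np.uint8); o[:A.shape[0],:A.shape[1]]=A; o[397:397+B.shape[0],:B.shape[1]]=B; o[397:397+D.shape[0],450:450+D.shape[1]]=D
cv2.imwrite("pics/m1.png",o)
E
```

```text
blue top [ 211  172   82   48 3224] [251.8 195.3] [623.7 168.2   8. ] rect [624.1 168.6] [199.7 107. ] 84.9
blue scene [ 276  306  104  111 5731] [327.  359.9] [625.3 170.2   8. ] rect [623.5 164.3] [203.9 109.6] 85.0
yellow top [ 348  168   82   51 3236] [388.8 192.7] [ 634. -182.    8.] rect [ 634.1 -181.9] [199.1 107.8] 83.4
yellow scene [ 181  200   84   88 3970] [222.3 243.4] [ 635.5 -180.7    8. ] rect [ 633.9 -186. ] [209.7 108.5] 83.4
pink top [281 254  29  24 382] [295.1 265.6] [445.1  55.1  12. ] rect [445.   54.9] [64.6 37.7] 61.7
pink scene [349 253  24  34 575] [360.5 269.7] [445.6  52.4  12. ] rect [445.2  51.6] [79.2 39.8] 61.4
teal top [385 252  28  19 387] [398.8 261.1] [ 458.9 -206.8   12. ] rect [ 458.9 -207. ] [65.3 37.9] 78.0
teal scene [269 182  26  30 475] [281.6 196.6] [ 459.3 -209.1   12. ] rect [ 458.8 -209.5] [82. 42.] 77.4
board top [445 252  29  21 387] [459.4 261.8] [ 458.7 -361.    11. ] rect [ 459.1 -361. ] [66.1 39.2] 74.4
board scene [232 148  24  24 343] [243.8 159.5] [ 462.6 -358.7   11. ] rect [ 462.1 -358.5] [69.4 40.3] 74.8
lamp top [232 245  20  19 280] [241.6 253.9] [473.  189.8  20. ] rect [472.7 189.9] [45.4 47.9] 0.6
lamp scene [382 308  25  30 544] [394.4 323.5] [478.1 192.9  20. ] rect [476.8 190.2] [65.4 46.3] 49.0
slamp top [205 242  13  14 138] [211.1 248.3] [486.6 268.   15. ] rect [486.1 268.2] [33.  30.5] 1.3
slamp scene [407 346  19  23 286] [416.5 357.5] [491.3 270.4  15. ] rect [490.2 271.4] [42.3 34.4] 2.0
plug top [336 263  22  13 211] [346.6 269.1] [437.7 -75.2  11. ] rect [438.5 -74.5] [53.7 29.1] 85.8
plug scene [314 216  22  24 312] [324.4 228.1] [437.2 -79.9  11. ] rect [437.4 -79.2] [61.4 35.1] 86.5
```

View pics/m1.png

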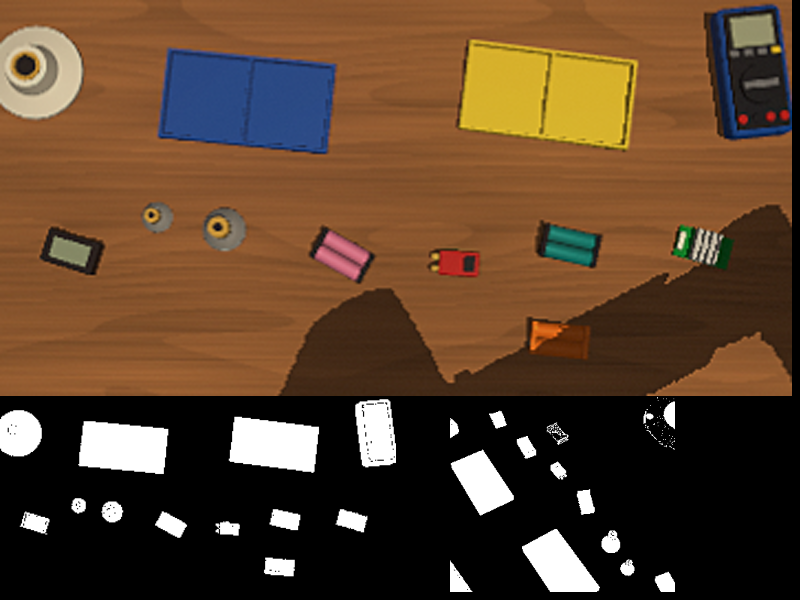

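The masks are clean and the two views agree to 2–3 mm. I add a delta helper and start on the pink cells.

```bash
cat >> h.py <<'E'
def rows(*targets):
    """targets (x,y,z mm, yaw deg, tool down) -> turn deg, shift m from present measured pose"""
    s=monitor.get_state(); T=R.from_euler("xyz",s["ee_rot"]); p=np.array(s["eef_pos"])
    print("t",s["t"],"pos",np.round(p*1000,1),"rot",np.round(np.degrees(s["ee_rot"]),2),"w",round(s["width"]*1000,1),"F",np.round(s["force"],1))
    for x,y,z,yaw in targets:
        rv=(T.inv()*R.from_euler("xyz",[180,0,yaw],degrees=True)).as_rotvec(degrees=True)
        print("row",np.round(rv,1),np.round(T.inv().apply(np.array([x,y,z])/1000-p),4))
E
python3 -c "
from h import *
rows((480,-300,160,-118.3),(445,54,120,-118.3))"
```

```text
t 0.2 pos [ 172.7 -652.3  226. ] rot [ 1.7995e+02 -1.0000e-02 -1.6518e+02] w 87.8 F [-1.7 -0.1  0.3]
row [  0.1   0.  -46.9] [-0.3873  0.2619  0.0662]
row [  0.1   0.  -46.9] [-0.444   0.613   0.1065]
```

Call:
move_arm --deltas '[[[0, 0, -47, -0.387, 0.262, 0.066, 0.07], [0, 0, -47, -0.387, 0.262, 0.066, 0.07], [0, 0, -47, -0.387, 0.262, 0.066, 0.07], [0, 0, -47, -0.387, 0.262, 0.066, 0.07], [0, 0, -47, -0.387, 0.262, 0.066, 0.07], [0, 0, -47, -0.387, 0.262, 0.066, 0.07], [0, 0, -47, -0.387, 0.262, 0.066, 0.07], [0, 0, -47, -0.387, 0.262, 0.066, 0.07], [0, 0, -47, -0.387, 0.262, 0.066, 0.07], [0, 0, -47, -0.387, 0.262, 0.066, 0.07], [0, 0, -47, -0.387, 0.262, 0.066, 0.07], [0, 0, -47, -0.387, 0.262, 0.066, 0.07]]]' --force 15

```text
t: 1.2
eef_pos: [0.4823, -0.2967, 0.1598]
ee_rot: [3.142, 0.0, -2.06]
force: [0.1, 0.1, -0.2]
width: 0.0699
```

```bash
python3 -c "
from h import *
rows((445,54,90,-118.3))"
```

```text
t 1.2 pos [ 482.3 -296.7  159.8] rot [ 1.8000e+02  2.0000e-02 -1.1801e+02] w 69.9 F [ 0.1  0.1 -0.2]
row [0.  0.  0.3] [-0.2921  0.1977  0.07  ]
```

Call:
move_arm --deltas '[[[0, 0, 0.3, -0.292, 0.198, 0.07, 0.07], [0, 0, 0.3, -0.292, 0.198, 0.07, 0.07], [0, 0, 0.3, -0.292, 0.198, 0.07, 0.07], [0, 0, 0.3, -0.292, 0.198, 0.07, 0.07], [0, 0, 0.3, -0.292, 0.198, 0.07, 0.07], [0, 0, 0.3, -0.292, 0.198, 0.07, 0.07], [0, 0, 0.3, -0.292, 0.198, 0.07, 0.07], [0, 0, 0.3, -0.292, 0.198, 0.07, 0.07], [0, 0, 0.3, -0.292, 0.198, 0.07, 0.07], [0, 0, 0.3, -0.292, 0.198, 0.07, 0.07], [0, 0, 0.3, -0.292, 0.198, 0.07, 0.07], [0, 0, 0.3, -0.292, 0.198, 0.07, 0.07]]]'

```text
t: 2.2
eef_pos: [0.443, 0.0506, 0.0906]
ee_rot: [3.141, -0.0, -2.067]
force: [0.0, 0.1, 0.2]
width: 0.0701
```

```bash
python3 -c "
from h import *
rows((445,54,5,-118.3))
d=grab('scene'); cv2.imwrite('pics/s2.png',cv2.resize(d['im'][130:350,240:520],None,fx=2.5,fy=2.5))"
```

```text
t 2.2 pos [443.   50.6  90.6] rot [ 1.7999e+02 -1.0000e-02 -1.1843e+02] w 70.1 F [0.  0.1 0.2]
row [ 0.  -0.  -0.1] [-0.004  -0.0001  0.0856]
```

View pics/s2.png

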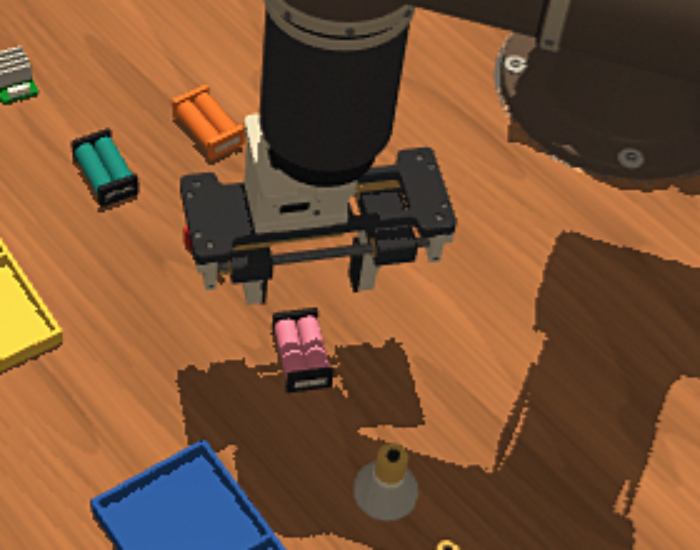

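Gripper sits above the pink cells, fingers straddling their width. I descend and close.

Call:
move_arm --deltas '[[[0, 0, 0, -0.004, 0, 0.02, 0.07], [0, 0, 0, -0.004, 0, 0.045, 0.07], [0, 0, 0, -0.004, 0, 0.065, 0.07], [0, 0, 0, -0.004, 0, 0.078, 0.07], [0, 0, 0, -0.004, 0, 0.085, 0.07], [0, 0, 0, -0.004, 0, 0.0875, 0.07], [0, 0, 0, -0.004, 0, 0.0875, 0.07], [0, 0, 0, -0.004, 0, 0.0875, 0.02], [0, 0, 0, -0.004, 0, 0.0875, 0.02], [0, 0, 0, -0.004, 0, 0.0875, 0.02], [0, 0, 0, -0.004, 0, 0.0875, 0.02], [0, 0, 0, -0.004, 0, 0.0875, 0.02]]]' --force 20

```text
t: 3.25
eef_pos: [0.4452, 0.0544, 0.0035]
ee_rot: [-3.141, 0.001, -2.068]
force: [0.1, -0.0, -0.4]
width: 0.0422
```

Call:
move_arm --deltas '[[[0, 0, 0, -0.004, 0, 0, 0.02], [0, 0, 0, 0, 0, 0, 0.02], [0, 0, 0, 0, 0, 0, 0.02], [0, 0, 0, 0, 0, -0.01, 0.02], [0, 0, 0, 0, 0, -0.03, 0.02], [0, 0, 0, 0, 0, -0.06, 0.02], [0, 0, 0, 0, 0, -0.09, 0.02], [0, 0, 0, 0, 0, -0.09, 0.02], [0, 0, 0, 0, 0, -0.09, 0.02]]]'

```text
t: 4.0
eef_pos: [0.4458, 0.0548, 0.0944]
ee_rot: [-3.14, 0.003, -2.068]
force: [0.5, -0.3, -1.5]
width: 0.0379
```

```bash
python3 -c "
from h import *
rows((629,217,93,-95.1))"
```

```text
t 4.0 pos [445.8  54.8  94.4] rot [-179.9     0.2  -118.48] w 37.9 F [ 0.5 -0.3 -1.5]
row [ -0.1   0.2 -23.4] [-0.2299 -0.0837  0.0024]
```

Call:
move_arm --deltas '[[[0, 0, -4, -0.025, -0.009, 0, 0.02], [0, 0, -9, -0.06, -0.022, 0, 0.02], [0, 0, -14, -0.1, -0.036, 0, 0.02], [0, 0, -18, -0.14, -0.051, 0, 0.02], [0, 0, -22, -0.18, -0.066, 0, 0.02], [0, 0, -23.4, -0.21, -0.076, 0, 0.02], [0, 0, -23.4, -0.225, -0.082, 0, 0.02], [0, 0, -23.4, -0.23, -0.084, 0, 0.02], [0, 0, -23.4, -0.23, -0.084, 0, 0.02], [0, 0, -23.4, -0.23, -0.084, 0, 0.02]]]'

```text
t: 4.83
eef_pos: [0.6271, 0.2155, 0.0913]
ee_rot: [3.139, -0.002, -1.66]
force: [-0.2, -0.4, -0.8]
width: 0.0379
```

```bash
python3 -c "
from h import *
rows((629,217,9,-95.1))
d=grab('scene'); cv2.imwrite('pics/s3.png',cv2.resize(d['im'][200:430,220:500],None,fx=2.5,fy=2.5))"
```

```text
t 4.8333 pos [627.1 215.5  91.3] rot [ 1.7984e+02 -1.0000e-01 -9.5100e+01] w 37.9 F [-0.2 -0.4 -0.8]
row [ 0.2 -0.1 -0. ] [-0.0018 -0.002   0.0823]
```

View pics/s3.png

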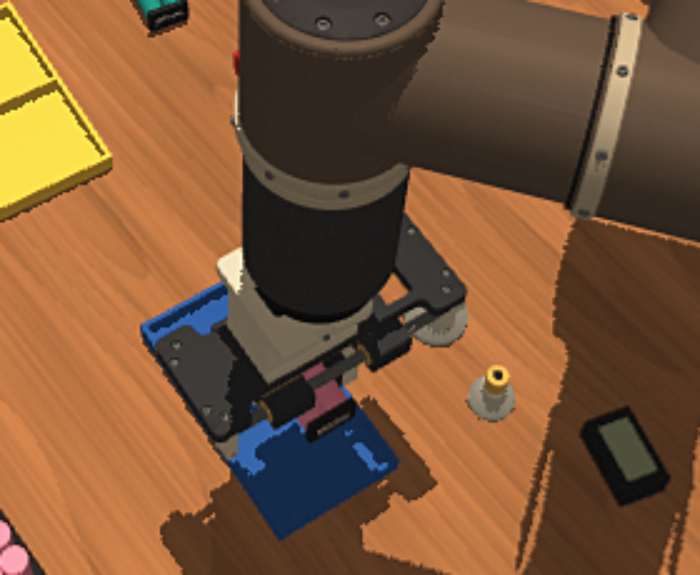

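Pink cells held over the blue tray's far-left (+y) compartment; the view agrees with the pose. I lower gently.

Call:
move_arm --deltas '[[[0.2, 0, 0, -0.002, -0.002, 0.015, 0.02], [0.2, 0, 0, -0.002, -0.002, 0.035, 0.02], [0.2, 0, 0, -0.002, -0.002, 0.055, 0.02], [0.2, 0, 0, -0.002, -0.002, 0.068, 0.02], [0.2, 0, 0, -0.002, -0.002, 0.075, 0.02], [0.2, 0, 0, -0.002, -0.002, 0.079, 0.02], [0.2, 0, 0, -0.002, -0.002, 0.081, 0.02], [0.2, 0, 0, -0.002, -0.002, 0.0825, 0.02], [0.2, 0, 0, -0.002, -0.002, 0.0825, 0.02], [0.2, 0, 0, -0.002, -0.002, 0.0825, 0.02]]]'

```text
t: 5.72
eef_pos: [0.631, 0.2184, 0.0114]
ee_rot: [-3.137, 0.001, -1.659]
force: [0.2, -0.6, -1.3]
width: 0.038
```

Call:
move_arm --deltas '[[[0, 0, 0, 0, 0, 0.001, 0.02], [0, 0, 0, 0, 0, 0.001, 0.02], [0, 0, 0, 0, 0, 0.001, 0.02], [0, 0, 0, 0, 0, 0.001, 0.02]]]'

```text
t: 6.05
eef_pos: [0.6307, 0.2182, 0.0097]
ee_rot: [-3.138, 0.0, -1.659]
force: [-0.5, -0.1, -0.9]
width: 0.0377
```

Call:
move_arm --deltas '[[[0.2, 0, 0, 0, 0.001, 0.0008, 0.02], [0.2, 0, 0, 0, 0.001, 0.0015, 0.02], [0.2, 0, 0, 0, 0.001, 0.002, 0.02], [0.2, 0, 0, 0, 0.001, 0.0025, 0.02], [0.2, 0, 0, 0, 0.001, 0.0025, 0.02], [0.2, 0, 0, 0, 0.001, 0.0025, 0.02]]]'

```text
t: 6.55
eef_pos: [0.6295, 0.2182, 0.0075]
ee_rot: [-3.135, -0.0, -1.659]
force: [-2.5, 0.1, 5.3]
width: 0.0379
```

Contact felt (+5 N at z≈7.5 mm). Release and rise.

Call:
move_arm --deltas '[[[0, 0, 0, 0, 0, 0, 0.046], [0, 0, 0, 0, 0, 0, 0.046], [0, 0, 0, 0, 0, 0, 0.046], [0, 0, 0, 0, 0, -0.005, 0.046], [0, 0, 0, 0, 0, -0.015, 0.046], [0, 0, 0, 0, 0, -0.035, 0.046], [0, 0, 0, 0, 0, -0.07, 0.06], [0, 0, 0, 0, 0, -0.11, 0.07], [0, 0, 0, 0, 0, -0.14, 0.07], [0, 0, 0, 0, 0, -0.14, 0.07]]]'

```text
t: 7.38
eef_pos: [0.6325, 0.22, 0.1564]
ee_rot: [-3.124, 0.006, -1.658]
force: [0.7, 0.5, 1.1]
width: 0.0667
```

```bash
python3 -c "
from h import *
rows((500,-150,110,-105.6),(459,-361,90,-105.6))"
```

```text
t 7.3833 pos [632.5 220.  156.4] rot [-178.98    0.36  -94.99] w 66.7 F [0.7 0.5 1.1]
row [-1.   0.5 10.6] [0.3804 0.1005 0.0422]
row [-1.   0.5 10.6] [0.5943 0.1233 0.0605]
```

Call:
move_arm --deltas '[[[-0.2, 0.1, 2, 0.04, 0.01, 0, 0.07], [-0.4, 0.2, 4, 0.08, 0.018, 0, 0.07], [-0.6, 0.3, 6, 0.12, 0.026, 0, 0.07], [-1, 0.5, 8, 0.16, 0.034, 0, 0.07], [-1, 0.5, 10.6, 0.2, 0.042, 0, 0.07], [-1, 0.5, 10.6, 0.24, 0.05, 0, 0.07], [-1, 0.5, 10.6, 0.28, 0.058, 0, 0.07], [-1, 0.5, 10.6, 0.32, 0.066, 0, 0.07], [-1, 0.5, 10.6, 0.36, 0.074, 0, 0.07], [-1, 0.5, 10.6, 0.4, 0.082, 0, 0.07], [-1, 0.5, 10.6, 0.44, 0.09, 0.02, 0.07], [-1, 0.5, 10.6, 0.47, 0.1, 0.03, 0.07]]]'

```text
t: 8.38
eef_pos: [0.4877, -0.2431, 0.1171]
ee_rot: [3.135, -0.009, -1.845]
force: [1.1, 0.1, -0.6]
width: 0.0701
```

```bash
python3 -c "
from h import *
rows((459,-361,90,-105.6))"
```

```text
t 8.3833 pos [ 487.7 -243.1  117.1] rot [ 179.6    -0.5  -105.69] w 70.1 F [ 1.1  0.1 -0.6]
row [ 0.4 -0.5 -0.1] [ 0.121  -0.0045  0.0281]
```

Call:
move_arm --deltas '[[[0.2, -0.2, 0, 0.03, -0.001, 0.008, 0.07], [0.4, -0.5, 0, 0.06, -0.003, 0.016, 0.07], [0.4, -0.5, 0, 0.09, -0.004, 0.024, 0.07], [0.4, -0.5, 0, 0.11, -0.0045, 0.028, 0.07], [0.4, -0.5, 0, 0.121, -0.0045, 0.028, 0.07], [0.4, -0.5, 0, 0.121, -0.0045, 0.028, 0.07], [0.4, -0.5, 0, 0.121, -0.0045, 0.028, 0.07], [0.4, -0.5, 0, 0.121, -0.0045, 0.028, 0.07]]]'

```text
t: 9.05
eef_pos: [0.4595, -0.3584, 0.0901]
ee_rot: [3.14, -0.0, -1.844]
force: [-0.4, 0.5, -0.4]
width: 0.0698
```

```bash
python3 -c "
from h import *
rows((459,-361,3,-105.6))
d=grab('scene'); a=cv2.resize(d['im'][90:240,170:370],(800,600))[:, :]
t=grab('top'); b=t['im'][150:330,140:500]
rows((459,-361,3,-105.6))
o=np.zeros((560,800,3),np.uint8); o[:270,:540]=cv2.resize(b,(540,270)); o[280:560,:373]=cv2.resize(a,(373,280)); o[280:560,400:773]=cv2.resize(d['im'][280:420,260:447],(373,280))
cv2.imwrite('pics/s4.png',o)"
```

```text
t 9.05 pos [ 459.5 -358.4   90.1] rot [ 1.7990e+02 -2.0000e-02 -1.0565e+02] w 69.8 F [-0.4  0.5 -0.4]
row [ 0.1 -0.  -0.1] [ 0.0026 -0.0003  0.0871]
t 9.15 pos [ 459.7 -358.1   90. ] rot [ 1.7989e+02 -2.0000e-02 -1.0561e+02] w 69.8 F [ 0.2 -0.4 -0.1]
row [ 0.1 -0.  -0. ] [ 0.003  -0.0003  0.087 ]
```

View pics/s4.png

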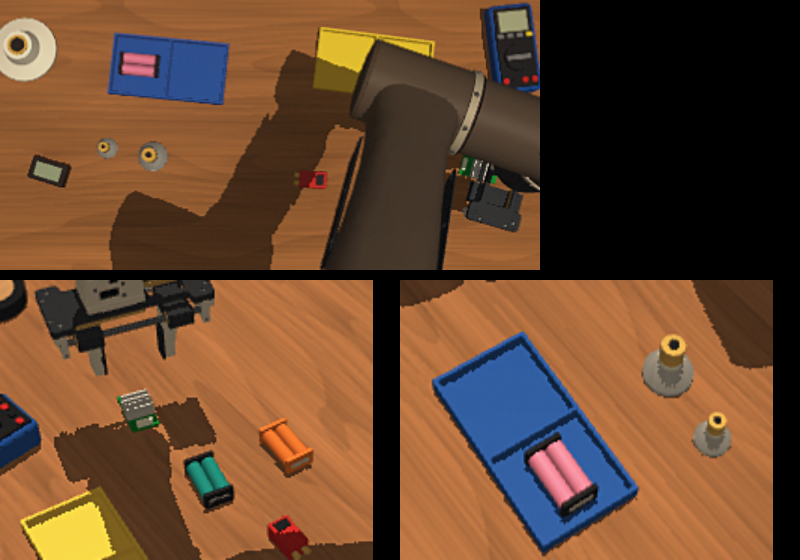

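The pink cells lie flat in the blue tray's left compartment. The gripper is above the board, aligned. Descend, grip and lift.

Call:
move_arm --deltas '[[[0, 0, 0, 0.003, 0, 0.02, 0.07], [0, 0, 0, 0.003, 0, 0.045, 0.07], [0, 0, 0, 0.003, 0, 0.065, 0.07], [0, 0, 0, 0.003, 0, 0.078, 0.07], [0, 0, 0, 0.003, 0, 0.085, 0.07], [0, 0, 0, 0.003, 0, 0.087, 0.07], [0, 0, 0, 0.003, 0, 0.087, 0.07], [0, 0, 0, 0.003, 0, 0.087, 0.02], [0, 0, 0, 0.003, 0, 0.087, 0.02], [0, 0, 0, 0.003, 0, 0.087, 0.02], [0, 0, 0, 0.003, 0, 0.087, 0.02], [0, 0, 0, 0.003, 0, 0.087, 0.02]]]'

```text
t: 10.15
eef_pos: [0.4583, -0.3619, 0.0029]
ee_rot: [3.14, -0.0, -1.844]
force: [0.4, 0.0, 0.6]
width: 0.042
```

Call:
move_arm --deltas '[[[0, 0, 0, 0, 0, 0, 0.02], [0, 0, 0, 0, 0, 0, 0.02], [0, 0, 0, 0, 0, 0, 0.02], [0, 0, 0, 0, 0, 0, 0.02], [0, 0, 0, 0, 0, -0.01, 0.02], [0, 0, 0, 0, 0, -0.03, 0.02], [0, 0, 0, 0, 0, -0.06, 0.02], [0, 0, 0, 0, 0, -0.09, 0.02], [0, 0, 0, 0, 0, -0.1, 0.02], [0, 0, 0, 0, 0, -0.1, 0.02]]]'

```text
t: 10.98
eef_pos: [0.4602, -0.3627, 0.1063]
ee_rot: [-3.138, -0.001, -1.844]
force: [0.4, -0.9, -0.7]
width: 0.0357
```

```bash
python3 -c "
from h import *
rows((620,121,100,-95.1))"
```

```text
t 10.9833 pos [ 460.2 -362.7  106.3] rot [-1.7981e+02 -7.0000e-02 -1.0565e+02] w 35.7 F [ 0.4 -0.9 -0.7]
row [ -0.2  -0.1 -10.5] [-0.5089 -0.0234  0.0058]
```

Call:
move_arm --deltas '[[[0, 0, -1, -0.02, -0.001, 0, 0.02], [0, 0, -2, -0.05, -0.002, 0, 0.02], [0, 0, -3, -0.09, -0.004, 0, 0.02], [0, 0, -5, -0.13, -0.006, 0, 0.02], [0, 0, -6, -0.17, -0.008, 0, 0.02], [0, 0, -7, -0.21, -0.01, 0, 0.02], [0, 0, -8, -0.25, -0.012, 0, 0.02], [0, 0, -9, -0.29, -0.014, 0, 0.02], [0, 0, -10, -0.33, -0.016, 0, 0.02], [0, 0, -10.5, -0.37, -0.018, 0, 0.02], [0, 0, -10.5, -0.41, -0.019, 0, 0.02], [0, 0, -10.5, -0.44, -0.02, 0, 0.02]]]'

```text
t: 11.98
eef_pos: [0.5965, 0.0593, 0.1015]
ee_rot: [3.138, 0.0, -1.66]
force: [1.4, -0.3, -0.3]
width: 0.0359
```

Call:
move_arm --deltas '[[[0, 0, 0, -0.025, -0.003, 0, 0.02], [0, 0, 0, -0.045, -0.003, 0, 0.02], [0, 0, 0, -0.06, -0.003, 0, 0.02], [0, 0, 0, -0.068, -0.003, 0, 0.02], [0, 0, 0, -0.068, -0.003, 0, 0.02], [0, 0, 0, -0.068, -0.003, 0, 0.02], [0, 0, 0, -0.068, -0.003, 0, 0.02], [0, 0, 0, -0.068, -0.003, 0, 0.02]]]'

```text
t: 12.65
eef_pos: [0.6054, 0.1227, 0.1023]
ee_rot: [3.139, 0.0, -1.662]
force: [-1.2, 0.3, -1.7]
width: 0.0358
```

```bash
python3 -c "
from h import *
rows((620,121,7.5,-95.1))"
```

```text
t 12.65 pos [605.4 122.7 102.3] rot [ 1.7983e+02  1.0000e-02 -9.5250e+01] w 35.8 F [-1.2  0.3 -1.7]
row [ 0.2  0.  -0.1] [ 0.0004 -0.015   0.0947]
```

Call:
move_arm --deltas '[[[0, 0, 0, 0, -0.008, 0.005, 0.02], [0, 0, 0, 0, -0.015, 0.015, 0.02], [0, 0, 0, 0, -0.015, 0.035, 0.02], [0, 0, 0, 0, -0.015, 0.055, 0.02], [0, 0, 0, 0, -0.015, 0.07, 0.02], [0, 0, 0, 0, -0.015, 0.08, 0.02], [0, 0, 0, 0, -0.015, 0.086, 0.02], [0, 0, 0, 0, -0.015, 0.09, 0.02], [0, 0, 0, 0, -0.015, 0.091, 0.02], [0, 0, 0, 0, -0.015, 0.091, 0.02], [0, 0, 0, 0, -0.015, 0.091, 0.02], [0, 0, 0, 0, -0.015, 0.091, 0.02]]]'

```text
t: 13.65
eef_pos: [0.6208, 0.1229, 0.0121]
ee_rot: [3.14, 0.001, -1.661]
force: [0.8, 0.3, 0.0]
width: 0.036
```

```bash
python3 -c "
from h import *
rows((620,121,7,-95.1))"
```

```text
t 13.65 pos [620.8 122.9  12.1] rot [ 1.7992e+02  6.0000e-02 -9.5160e+01] w 36.0 F [0.8 0.3 0. ]
row [ 0.1  0.1 -0.1] [0.002  0.0006 0.0051]
```

Call:
move_arm --deltas '[[[0, 0, 0, 0.002, 0, 0.0015, 0.02], [0, 0, 0, 0.002, 0, 0.003, 0.02], [0, 0, 0, 0.002, 0, 0.004, 0.02], [0, 0, 0, 0.002, 0, 0.0047, 0.02], [0, 0, 0, 0.002, 0, 0.0052, 0.02], [0, 0, 0, 0.002, 0, 0.0052, 0.02]]]'

```text
t: 14.15
eef_pos: [0.62, 0.1206, 0.0067]
ee_rot: [3.139, 0.0, -1.661]
force: [-2.6, 0.2, 6.5]
width: 0.0357
```

Touchdown. Release, rise, then on to teal.

Call:
move_arm --deltas '[[[0, 0, 0, 0, 0, 0, 0.045], [0, 0, 0, 0, 0, 0, 0.045], [0, 0, 0, 0, 0, 0, 0.045], [0, 0, 0, 0, 0, -0.005, 0.045], [0, 0, 0, 0, 0, -0.015, 0.045], [0, 0, 0, 0, 0, -0.035, 0.045], [0, 0, 0, 0, 0, -0.07, 0.06], [0, 0, 0, 0, 0, -0.1, 0.07], [0, 0, 0, 0, 0, -0.11, 0.07], [0, 0, 0, 0, 0, -0.11, 0.07]]]'

```text
t: 14.98
eef_pos: [0.6226, 0.1214, 0.1209]
ee_rot: [-3.138, 0.004, -1.661]
force: [0.2, 0.1, -0.1]
width: 0.066
```

```bash
python3 -c "
from h import *
rows((459,-208,90,-102))"
```

```text
t 14.9833 pos [622.6 121.4 120.9] rot [-179.78    0.21  -95.14] w 66.0 F [ 0.2  0.1 -0.1]
row [-0.2  0.2  6.9] [0.3429 0.1335 0.0291]
```

Call:
move_arm --deltas '[[[0, 0, 1, 0.03, 0.012, 0, 0.07], [0, 0, 2, 0.065, 0.025, 0, 0.07], [0, 0, 3, 0.1, 0.039, 0.005, 0.07], [0, 0, 4, 0.135, 0.053, 0.01, 0.07], [0, 0, 5, 0.17, 0.066, 0.015, 0.07], [0, 0, 6, 0.205, 0.08, 0.02, 0.07], [0, 0, 6.9, 0.24, 0.094, 0.025, 0.07], [0, 0, 6.9, 0.275, 0.107, 0.028, 0.07], [0, 0, 6.9, 0.305, 0.119, 0.028, 0.07], [0, 0, 6.9, 0.33, 0.129, 0.028, 0.07], [0, 0, 6.9, 0.343, 0.133, 0.028, 0.07], [0, 0, 6.9, 0.343, 0.133, 0.028, 0.07]]]'

```text
t: 15.98
eef_pos: [0.455, -0.211, 0.088]
ee_rot: [3.138, -0.0, -1.784]
force: [0.6, -0.6, 0.5]
width: 0.07
```

```bash
python3 -c "
from h import *
d=grab('scene');s=grab('scene')
rows((459,-208,3,-102))
o=np.zeros((560,800,3),np.uint8); o[:,:400]=cv2.resize(s['im'][90:300,200:350],(400,560)); o[:280,400:773]=cv2.resize(d['im'][280:420,260:447],(373,280))
cv2.imwrite('pics/s5.png',o)"
```

```text
t 16.0833 pos [ 456.5 -209.4   88.2] rot [ 179.83   -0.   -102.17] w 69.8 F [-0.   0.2 -0.2]
row [ 0.2 -0.  -0.2] [-0.0019 -0.0024  0.0852]
```

View pics/s5.png

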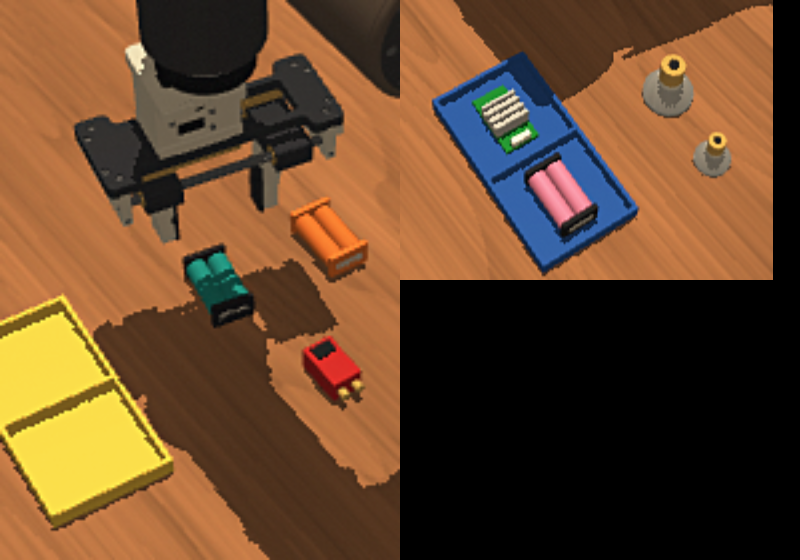

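Blue tray is complete: board and pink cells flat, one per compartment. The gripper is over the teal cells, clear of the orange look-alike. Descend with a slightly narrower opening.

Call:
move_arm --deltas '[[[0, 0, 0, -0.001, -0.002, 0.015, 0.058], [0, 0, 0, -0.001, -0.002, 0.03, 0.058], [0, 0, 0, -0.001, -0.002, 0.05, 0.058], [0, 0, 0, -0.001, -0.002, 0.07, 0.058], [0, 0, 0, -0.001, -0.002, 0.08, 0.058], [0, 0, 0, -0.001, -0.002, 0.0855, 0.058], [0, 0, 0, -0.001, -0.002, 0.0855, 0.058], [0, 0, 0, -0.001, -0.002, 0.0855, 0.02], [0, 0, 0, -0.001, -0.002, 0.0855, 0.02], [0, 0, 0, -0.001, -0.002, 0.0855, 0.02], [0, 0, 0, -0.001, -0.002, 0.0855, 0.02], [0, 0, 0, -0.001, -0.002, 0.0855, 0.02]]]'

```text
t: 17.08
eef_pos: [0.4594, -0.2085, 0.0036]
ee_rot: [3.14, 0.0, -1.781]
force: [-0.4, 1.2, 5.0]
width: 0.0377
```

Call:
move_arm --deltas '[[[0, 0, 0, 0, 0, 0, 0.02], [0, 0, 0, 0, 0, 0, 0.02], [0, 0, 0, 0, 0, 0, 0.02], [0, 0, 0, 0, 0, -0.01, 0.02], [0, 0, 0, 0, 0, -0.03, 0.02], [0, 0, 0, 0, 0, -0.06, 0.02], [0, 0, 0, 0, 0, -0.09, 0.02], [0, 0, 0, 0, 0, -0.09, 0.02], [0, 0, 0, 0, 0, -0.09, 0.02], [0, 0, 0, 0, 0, -0.09, 0.02]]]'

```text
t: 17.92
eef_pos: [0.4586, -0.2084, 0.093]
ee_rot: [3.139, 0.0, -1.782]
force: [-0.1, 0.2, -1.4]
width: 0.0375
```

```bash
python3 -c "
from h import *
rows((628.5,-230,93,-96.6))"
```

```text
t 17.9167 pos [ 458.6 -208.4   93. ] rot [ 1.7986e+02  2.0000e-02 -1.0210e+02] w 37.5 F [-0.1  0.2 -1.4]
row [ 0.1  0.  -5.5] [-0.0145 -0.1706 -0.0004]
```

Call:
move_arm --deltas '[[[0, 0, -1, -0.002, -0.015, 0, 0.02], [0, 0, -2, -0.005, -0.04, 0, 0.02], [0, 0, -3, -0.008, -0.07, 0, 0.02], [0, 0, -4, -0.011, -0.1, 0, 0.02], [0, 0, -5.5, -0.013, -0.13, 0, 0.02], [0, 0, -5.5, -0.014, -0.155, 0, 0.02], [0, 0, -5.5, -0.0145, -0.168, 0, 0.02], [0, 0, -5.5, -0.0145, -0.1705, 0, 0.02], [0, 0, -5.5, -0.0145, -0.1705, 0, 0.02], [0, 0, -5.5, -0.0145, -0.1705, 0, 0.02], [0, 0, -5.5, -0.0145, -0.1705, 0, 0.02]]]'

```text
t: 18.83
eef_pos: [0.6274, -0.2298, 0.0918]
ee_rot: [3.137, 0.0, -1.686]
force: [-1.0, 1.4, -0.7]
width: 0.0377
```

```bash
python3 -c "
from h import *
rows((628.5,-230,11,-96.6))"
```

```text
t 18.8333 pos [ 627.4 -229.8   91.8] rot [ 1.7975e+02  2.0000e-02 -9.6590e+01] w 37.7 F [-1.   1.4 -0.7]
row [0.2 0.  0. ] [ 0.0001 -0.0015  0.0807]
```

Call:
move_arm --deltas '[[[0, 0, 0, 0, -0.001, 0.01, 0.02], [0, 0, 0, 0, -0.001, 0.025, 0.02], [0, 0, 0, 0, -0.001, 0.04, 0.02], [0, 0, 0, 0, -0.001, 0.055, 0.02], [0, 0, 0, 0, -0.001, 0.067, 0.02], [0, 0, 0, 0, -0.001, 0.075, 0.02], [0, 0, 0, 0, -0.001, 0.079, 0.02], [0, 0, 0, 0, -0.001, 0.08, 0.02], [0, 0, 0, 0, -0.001, 0.08, 0.02], [0, 0, 0, 0, -0.001, 0.08, 0.02], [0, 0, 0, 0, -0.001, 0.08, 0.02]]]'

```text
t: 19.75
eef_pos: [0.6302, -0.2301, 0.0132]
ee_rot: [3.14, 0.0, -1.685]
force: [-0.0, -0.5, -0.5]
width: 0.0382
```

```bash
python3 -c "
from h import *
rows((628.5,-230,7,-96.6))"
```

```text
t 19.75 pos [ 630.2 -230.1   13.2] rot [ 1.7993e+02  1.0000e-02 -9.6570e+01] w 38.2 F [-0.  -0.5 -0.5]
row [0.1 0.  0. ] [0.0001 0.0017 0.0062]
```

Call:
move_arm --deltas '[[[0, 0, 0, 0, 0.001, 0.0015, 0.02], [0, 0, 0, 0, 0.001, 0.003, 0.02], [0, 0, 0, 0, 0.001, 0.004, 0.02], [0, 0, 0, 0, 0.001, 0.0047, 0.02], [0, 0, 0, 0, 0.001, 0.0053, 0.02], [0, 0, 0, 0, 0.001, 0.0055, 0.02], [0, 0, 0, 0, 0.001, 0.0055, 0.02]]]'

```text
t: 20.33
eef_pos: [0.6285, -0.2299, 0.0077]
ee_rot: [3.139, -0.0, -1.685]
force: [-3.6, 1.4, 6.0]
width: 0.0376
```

Call:
move_arm --deltas '[[[0, 0, 0, 0, 0, 0, 0.046], [0, 0, 0, 0, 0, 0, 0.046], [0, 0, 0, 0, 0, 0, 0.046], [0, 0, 0, 0, 0, -0.005, 0.046], [0, 0, 0, 0, 0, -0.015, 0.046], [0, 0, 0, 0, 0, -0.035, 0.046], [0, 0, 0, 0, 0, -0.07, 0.05], [0, 0, 0, 0, 0, -0.1, 0.05], [0, 0, 0, 0, 0, -0.115, 0.05], [0, 0, 0, 0, 0, -0.115, 0.05]]]'

```text
t: 21.17
eef_pos: [0.6317, -0.2306, 0.1279]
ee_rot: [-3.136, -0.001, -1.685]
force: [-0.1, -0.3, 1.0]
width: 0.0497
```

```bash
python3 - <<'E'
from h import *
rows((474,191,120,-96.6))
s=grab("scene"); t=grab("top")
hsv=lambda d:cv2.cvtColor(d["im"],cv2.COLOR_BGR2HSV)
# brass cap: yellowish hue inside the lamp's bounding box
L=[]
for d,(x0,y0,x1,y1) in((t,(230,243,254,266)),(s,(380,302,410,342))):
    h=hsv(d)[y0:y1,x0:x1]; m=((h[...,0]>=17)&(h[...,0]<=30)&(h[...,1]>110)).astype(np.uint8)
    p=np.argwhere(m)[:,::-1]+[x0,y0]; print(len(p),p.min(0),p.max(0),p.mean(0)); L.append((d,p))
top=L[0][1]; print("cap top@56 via top view",cast(t,(top.min(0)+top.max(0))/2,.056)*1000)
c=s["im"][295:375,370:440]; cv2.imwrite("pics/s6.png",np.hstack([cv2.resize(c,(350,400)),cv2.resize(t["im"][230:280,225:269],(352,400)),cv2.resize(s["im"][190:300,160:270],(98,400))]))
E
```

```text
t 21.1667 pos [ 631.7 -230.6  127.9] rot [-1.7967e+02 -4.0000e-02 -9.6530e+01] w 49.7 F [-0.1 -0.3  1. ]
row [-0.3 -0.   0.1] [-0.401   0.2047  0.0065]
77 [234 248] [244 257] [239.16883117 252.72727273]
152 [390 307] [402 323] [395.94078947 315.36184211]
cap top@56 via top view [[474.30329497 191.20263728  56.        ]]
```

View pics/s6.png

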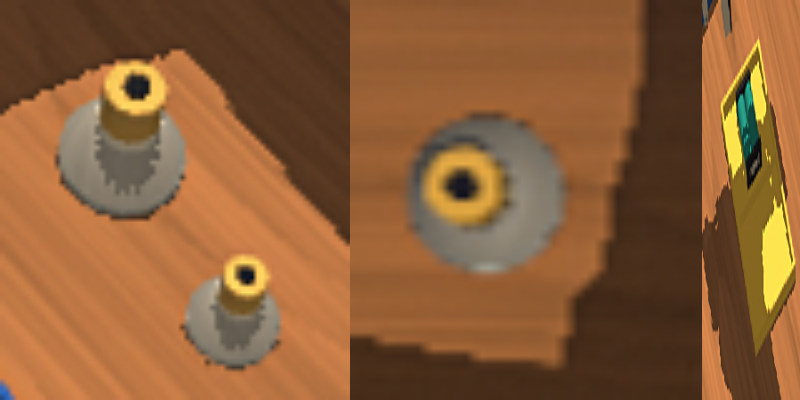

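Teal cells are in the yellow tray; the lamp cap's position (474,191) agrees with the reflector estimate. Moving to the lamp.

Call:
move_arm --deltas '[[[0, 0, 0, -0.035, 0.018, 0, 0.05], [0, 0, 0, -0.072, 0.037, 0, 0.05], [0, 0, 0, -0.109, 0.056, 0, 0.05], [0, 0, 0, -0.146, 0.075, 0, 0.05], [0, 0, 0, -0.183, 0.093, 0, 0.05], [0, 0, 0, -0.22, 0.112, 0, 0.05], [0, 0, 0, -0.257, 0.131, 0, 0.05], [0, 0, 0, -0.294, 0.15, 0, 0.05], [0, 0, 0, -0.331, 0.169, 0, 0.05], [0, 0, 0, -0.36, 0.184, 0, 0.05], [0, 0, 0, -0.385, 0.197, 0, 0.05], [0, 0, 0, -0.401, 0.205, 0, 0.05]]]'

```text
t: 22.27
eef_pos: [0.4696, 0.1938, 0.1218]
ee_rot: [3.138, -0.001, -1.684]
force: [1.1, -0.2, -0.4]
width: 0.0498
```

Call:
move_arm --deltas '[[[0, 0, 0, 0, 0, 0.005, 0.05], [0, 0, 0, 0, 0, 0.01, 0.05], [0, 0, 0, 0, 0, 0.02, 0.05], [0, 0, 0, 0, 0, 0.025, 0.05], [0, 0, 0, 0, 0, 0.025, 0.05], [0, 0, 0, 0, 0, 0.025, 0.05]]]'

```text
t: 22.77
eef_pos: [0.471, 0.1908, 0.0967]
ee_rot: [3.138, -0.001, -1.687]
force: [-0.0, -0.1, -1.0]
width: 0.05
```

```bash
python3 - <<'E'
from h import *
s=grab("scene"); s=grab("scene")
rows((474,191,31,-96.6))
cv2.imwrite("pics/s7.png",cv2.resize(s["im"][240:390,330:470],(560,600)))
E
```

```text
t 22.8667 pos [471.4 191.4  97.5] rot [179.85  -0.   -96.62] w 50.1 F [-0.4 -0.2 -0.1]
row [ 0.2 -0.  -0. ] [ 0.0001 -0.0028  0.0664]
```

View pics/s7.png

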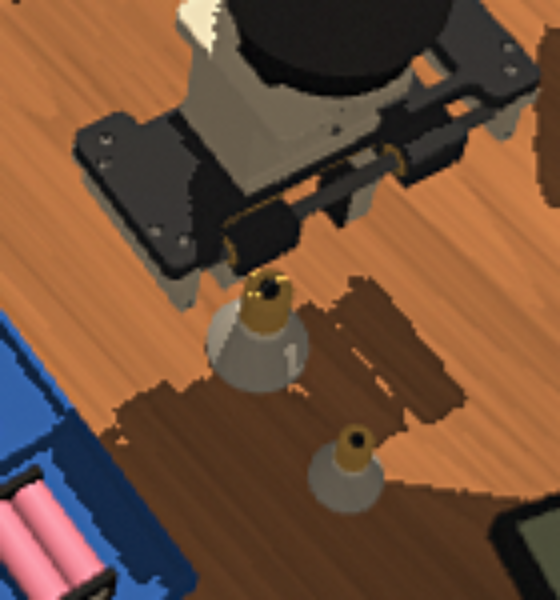

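The open fingers sit around the large lamp's cap axis. Descend to TCP z ≈ 31 mm, grip and lift.

Call:
move_arm --deltas '[[[0, 0, 0, 0, -0.003, 0.01, 0.05], [0, 0, 0, 0, -0.003, 0.025, 0.05], [0, 0, 0, 0, -0.003, 0.04, 0.05], [0, 0, 0, 0, -0.003, 0.055, 0.05], [0, 0, 0, 0, -0.003, 0.063, 0.05], [0, 0, 0, 0, -0.003, 0.066, 0.05], [0, 0, 0, 0, -0.003, 0.066, 0.05], [0, 0, 0, 0, -0.003, 0.066, 0.05], [0, 0, 0, 0, -0.003, 0.066, 0.01], [0, 0, 0, 0, -0.003, 0.066, 0.01], [0, 0, 0, 0, -0.003, 0.066, 0.01], [0, 0, 0, 0, -0.003, 0.066, 0.01]]]'

```text
t: 23.87
eef_pos: [0.4741, 0.1918, 0.0319]
ee_rot: [3.14, 0.001, -1.685]
force: [-1.1, -0.4, -0.4]
width: 0.029
```

Call:
move_arm --deltas '[[[0, 0, 0, 0, 0, 0, 0.01], [0, 0, 0, 0, 0, 0, 0.01], [0, 0, 0, 0, 0, 0, 0.01], [0, 0, 0, 0, 0, 0, 0.01], [0, 0, 0, 0, 0, 0, 0.01]]]'

```text
t: 24.28
eef_pos: [0.474, 0.1917, 0.0318]
ee_rot: [3.139, 0.0, -1.685]
force: [-2.3, 1.8, 5.3]
width: 0.0233
```

Call:
move_arm --deltas '[[[0, 0, 0, 0, 0, -0.005, 0.01], [0, 0, 0, 0, 0, -0.015, 0.01], [0, 0, 0, 0, 0, -0.035, 0.01], [0, 0, 0, 0, 0, -0.06, 0.01], [0, 0, 0, 0, 0, -0.08, 0.01], [0, 0, 0, 0, 0, -0.09, 0.01], [0, 0, 0, 0, 0, -0.09, 0.01], [0, 0, 0, 0, 0, -0.09, 0.01]]]'

```text
t: 24.95
eef_pos: [0.4741, 0.1916, 0.1217]
ee_rot: [3.139, 0.001, -1.686]
force: [-0.8, 0.3, -0.5]
width: 0.0232
```

```bash
python3 - <<'E'
from h import *
rows((639.5,-134.3,121,-96.6))
E
```

```text
t 24.95 pos [474.1 191.6 121.7] rot [ 1.7987e+02  7.0000e-02 -9.6590e+01] w 23.2 F [-0.8  0.3 -0.5]
row [0.1 0.1 0. ] [ 3.047e-01 -2.017e-01 -1.000e-04]
```

Call:
move_arm --deltas '[[[0, 0, 0, 0.02, -0.013, 0, 0.01], [0, 0, 0, 0.045, -0.03, 0, 0.01], [0, 0, 0, 0.075, -0.05, 0, 0.01], [0, 0, 0, 0.107, -0.071, 0, 0.01], [0, 0, 0, 0.14, -0.093, 0, 0.01], [0, 0, 0, 0.173, -0.115, 0, 0.01], [0, 0, 0, 0.206, -0.136, 0, 0.01], [0, 0, 0, 0.239, -0.158, 0, 0.01], [0, 0, 0, 0.268, -0.177, 0, 0.01], [0, 0, 0, 0.29, -0.192, 0, 0.01], [0, 0, 0, 0.302, -0.2, 0, 0.01], [0, 0, 0, 0.3045, -0.2015, 0, 0.01]]]'

```text
t: 25.95
eef_pos: [0.6392, -0.1364, 0.1184]
ee_rot: [3.136, -0.0, -1.688]
force: [0.2, -0.0, -0.3]
width: 0.0233
```

Call:
move_arm --deltas '[[[0, 0, 0, 0, 0, 0.01, 0.01], [0, 0, 0, 0, 0, 0.02, 0.01], [0, 0, 0, 0, 0, 0.03, 0.01], [0, 0, 0, 0, 0, 0.04, 0.01], [0, 0, 0, 0, 0, 0.045, 0.01], [0, 0, 0, 0, 0, 0.045, 0.01], [0, 0, 0, 0, 0, 0.045, 0.01], [0, 0, 0, 0, 0, 0.045, 0.01]]]'

```text
t: 26.62
eef_pos: [0.6397, -0.1338, 0.0763]
ee_rot: [3.14, 0.0, -1.685]
force: [0.2, 0.8, 0.4]
width: 0.0239
```

```bash
python3 - <<'E'
from h import *
s=grab("scene"); s=grab("scene")
rows((639.5,-134.3,36,-96.6))
cv2.imwrite("pics/s8.png",cv2.resize(s["im"][150:310,150:310],(600,600)))
E
```

```text
t 26.7167 pos [ 639.8 -133.9   76.5] rot [ 1.7991e+02  2.0000e-02 -9.6560e+01] w 23.6 F [ 0.9  0.5 -0.2]
row [0.1 0.  0. ] [0.0004 0.0002 0.0405]
```

View pics/s8.png

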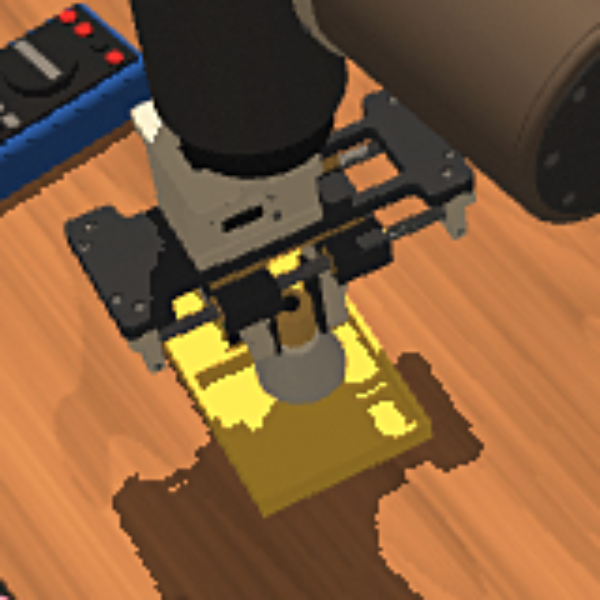

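The lamp hangs upright over the empty yellow compartment. Lower to just above contact (TCP ≈ 35.8 mm expected), then touch.

Call:
move_arm --deltas '[[[0, 0, 0, 0, 0, 0.008, 0.01], [0, 0, 0, 0, 0, 0.018, 0.01], [0, 0, 0, 0, 0, 0.027, 0.01], [0, 0, 0, 0, 0, 0.033, 0.01], [0, 0, 0, 0, 0, 0.036, 0.01], [0, 0, 0, 0, 0, 0.0365, 0.01], [0, 0, 0, 0, 0, 0.0365, 0.01], [0, 0, 0, 0, 0, 0.0365, 0.01]]]'

```text
t: 27.38
eef_pos: [0.6395, -0.1341, 0.0395]
ee_rot: [3.139, 0.0, -1.685]
force: [0.2, 0.2, -1.1]
width: 0.0233
```

Call:
move_arm --deltas '[[[0, 0, 0, 0, 0, 0.001, 0.01], [0, 0, 0, 0, 0, 0.002, 0.01], [0, 0, 0, 0, 0, 0.003, 0.01], [0, 0, 0, 0, 0, 0.0036, 0.01], [0, 0, 0, 0, 0, 0.004, 0.01], [0, 0, 0, 0, 0, 0.004, 0.01]]]'

```text
t: 27.88
eef_pos: [0.6393, -0.134, 0.0358]
ee_rot: [3.139, 0.0, -1.685]
force: [-1.6, 0.7, 3.3]
width: 0.0234
```

Call:
move_arm --deltas '[[[0, 0, 0, 0, 0, 0, 0.05], [0, 0, 0, 0, 0, 0, 0.05], [0, 0, 0, 0, 0, 0, 0.05], [0, 0, 0, 0, 0, 0, 0.05], [0, 0, 0, 0, 0, 0, 0.05], [0, 0, 0, 0, 0, -0.01, 0.05], [0, 0, 0, 0, 0, -0.03, 0.05], [0, 0, 0, 0, 0, -0.06, 0.05], [0, 0, 0, 0, 0, -0.1, 0.05], [0, 0, 0, 0, 0, -0.14, 0.05], [0, 0, 0, 0, 0, -0.17, 0.05], [0, 0, 0, 0, 0, -0.18, 0.05]]]'

```text
t: 28.88
eef_pos: [0.642, -0.1346, 0.2226]
ee_rot: [-3.135, 0.0, -1.685]
force: [0.8, -0.1, 0.6]
width: 0.05
```

Call:
move_arm --deltas '[[[0, 0, 0, 0.03, 0.03, 0, 0.05], [0, 0, 0, 0.06, 0.06, 0, 0.05], [0, 0, 0, 0.09, 0.09, 0, 0.05], [0, 0, 0, 0.12, 0.12, 0, 0.05], [0, 0, 0, 0.15, 0.14, 0, 0.05], [0, 0, 0, 0.18, 0.15, 0, 0.05], [0, 0, 0, 0.21, 0.15, 0, 0.05], [0, 0, 0, 0.24, 0.15, 0, 0.05], [0, 0, 0, 0.27, 0.15, 0, 0.05], [0, 0, 0, 0.3, 0.15, 0, 0.05], [0, 0, 0, 0.3, 0.15, 0, 0.05], [0, 0, 0, 0.3, 0.15, 0, 0.05]]]'

```text
t: 29.88
eef_pos: [0.4555, -0.4162, 0.2153]
ee_rot: [3.138, 0.0, -1.688]
force: [-0.1, 1.4, -0.4]
width: 0.0497
```

```bash
python3 - <<'E'
from h import *
s=grab("scene"); t=grab("top"); rows()
o=np.zeros((600,800,3),np.uint8); o[:290,:580]=cv2.resize(t["im"][150:330,140:500],(580,290)); o[295:595,:400]=cv2.resize(s["im"][190:400,160:440],(400,300)); o[295:595,400:]=cv2.resize(s["im"],(400,300))
cv2.imwrite("pics/s9.png",o)
for n,p,z in(("plug",(346,269),.011),("blue",(252,196),.008)):
    pts,_=blob(t,np.array(p)); M=cv2.moments(cv2.convexHull(pts)); print(n,np.round(cast(t,(M["m10"]/M["m00"],M["m01"]/M["m00"]),z)*1000,1))
E
```

```text
t 29.9833 pos [ 456.  -414.7  215.7] rot [ 1.7983e+02  3.0000e-02 -9.6600e+01] w 50.1 F [ 1.  -0.1 -0.7]
plug [[436.9 -79.3  11. ]]
blue [[623.7 168.2   8. ]]
```

View pics/s9.png

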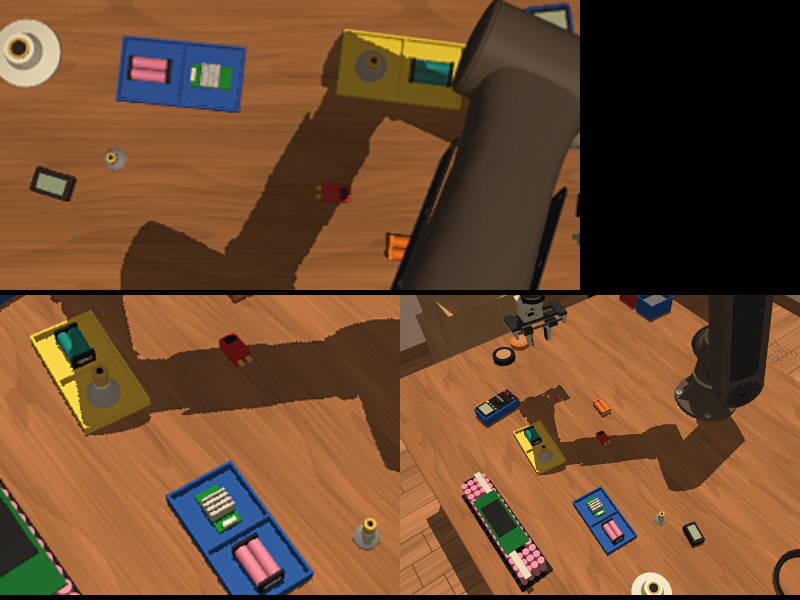

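All four parts are in place, the bystanders are unmoved and the arm is clear. (The plug's 4 mm mask shift is most likely its pins dropping out of the mask in the shadow; the gripper never came near it.) Handing in.

```bash
python3 -c "
from h import *
print(arm.job_done())"
```

```text
the job is handed in; nothing more can be done
None
```

Both kits are made up and the job is handed in at about 30 s of the 96 s allowed. The work went in the order asked: pink cells, then the circuit board into the blue tray, then the teal cells and the large reflector lamp (face down) into the yellow tray. Each part has its own compartment. I lowered each one until I felt 3–7 N of contact at about the expected floor height, then released it.

**Last checks:** The final top and scene pictures show all four parts flat and upright in their compartments. The gripper is empty and clear, about 0.2 m above the table. The display, multimeter, lampholder, small lamp and orange look-alike appear where they were, though I judged these by eye only, and the arm hid part of the multimeter in the top view.

**One check disagreed:** The red plug's measured centre came out about 4 mm off its first reading in y. It lay in the arm's shadow by then, which most likely hid its brass pins from the mask. The gripper never came near it.

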